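# Find the rocking corner of a jig plate and press its shim flat

## Task

The jig plate in the dark pan rocks on one corner. Press down on the black corner pads with a fingertip to find the corner that gives, press that corner's red-tabbed shim down flat and leave the other three shims standing, then press the same corner pad once more to check that it is firm. Only touch and press: lift nothing, and leave the loose things round about where they are.

Things in the scene. Friction and masses are not known exactly. Their poses are not given: they have to be found in the camera images.
- jig_plate: Loose aluminium jig plate, 170x170x12 mm, about 1 kg, with a beige stick module nested at its middle (top 22 mm above the underside, within 26 mm in x and 39 mm in y). Origin: centre of the underside, 22 mm above the bench when level; z up, axes along its edges. One corner, a different one each run, gives 3 to 4 mm at its pad under 2 to 4 N and comes back; the other three are solid.
- sub_base: Dark steel pan, 196x196 mm, rim 26 mm above the bench, fixed on a 3 mm mat; origin: centre of its underside, axes as the plate's. The plate lies in it on a centre ring (radius 26 mm) and four hidden corner rests, one of them 3 mm too low. Two dowel pins, at (-26, +66) and (+26, -66) mm, keep the plate from sliding and stick up 8 mm above its top.
- pad_1: Round black rubber press pad on the far left (+x +y of the plate) corner of the jig plate, at (73, 70) mm in the plate's frame, 22 mm wide, 9 mm high. Origin: centre of its underside, on the plate's upper face, 34 mm above the bench when the plate is level; its flat top is 9 mm higher (43 mm). Press here to try the corner.
- pad_2: Round black rubber press pad on the near left (-x +y) corner of the jig plate, at (-70, 73) mm in the plate's frame, 22 mm wide, 9 mm high. Origin: centre of its underside, on the plate's upper face, 34 mm above the bench when the plate is level; its flat top is 9 mm higher (43 mm). Press here to try the corner.
- pad_3: Round black rubber press pad on the near right (-x -y) corner of the jig plate, at (-73, -70) mm in the plate's frame, 22 mm wide, 9 mm high. Origin: centre of its underside, on the plate's upper face, 34 mm above the bench when the plate is level; its flat top is 9 mm higher (43 mm). Press here to try the corner.
- pad_4: Round black rubber press pad on the far right (+x -y) corner of the jig plate, at (70, -73) mm in the plate's frame, 22 mm wide, 9 mm high. Origin: centre of its underside, on the plate's upper face, 34 mm above the bench when the plate is level; its flat top is 9 mm higher (43 mm). Press here to try the corner.
- shim_1 (a joint): Flip-down cam shim of pad_1's corner: angle of its leaf in rad, 0 = standing up at 57 degrees to the plate, 1.0 = flat on it. Starts at 0 to 0.12. Turns with light friction (1 to 3 N at the tab) and stays where left. Flat, its cam stands 3 mm out below the plate: it fills the gap under the low corner, but jacks up a sound corner and tilts the plate.
- shim_1_tab (a point): Centre of the upper face of the red thumb tab (18x16 mm) at the end of shim_1's steel leaf. The leaf's pivot is at (56, 62, 13.4) mm in the plate's frame and the leaf points to the plate's -x: flat, this point is 41 mm from the pivot that way and 5 mm above it; standing (0), it is 18 mm that way and 37 mm above it.
- shim_2 (a joint): Flip-down cam shim of pad_2's corner: angle of its leaf in rad, 0 = standing up at 57 degrees to the plate, 1.0 = flat on it. Starts at 0 to 0.12. Turns with light friction (1 to 3 N at the tab) and stays where left. Flat, its cam stands 3 mm out below the plate: it fills the gap under the low corner, but jacks up a sound corner and tilts the plate.
- shim_2_tab (a point): Centre of the upper face of the red thumb tab (18x16 mm) at the end of shim_2's steel leaf. The leaf's pivot is at (-62, 56, 13.4) mm in the plate's frame and the leaf points to the plate's -y: flat, this point is 41 mm from the pivot that way and 5 mm above it; standing (0), it is 18 mm that way and 37 mm above it.
- shim_3 (a joint): Flip-down cam shim of pad_3's corner: angle of its leaf in rad, 0 = standing up at 57 degrees to the plate, 1.0 = flat on it. Starts at 0 to 0.12. Turns with light friction (1 to 3 N at the tab) and stays where left. Flat, its cam stands 3 mm out below the plate: it fills the gap under the low corner, but jacks up a sound corner and tilts the plate.
- shim_3_tab (a point): Centre of the upper face of the red thumb tab (18x16 mm) at the end of shim_3's steel leaf. The leaf's pivot is at (-56, -62, 13.4) mm in the plate's frame and the leaf points to the plate's +x: flat, this point is 41 mm from the pivot that way and 5 mm above it; standing (0), it is 18 mm that way and 37 mm above it.
- shim_4 (a joint): Flip-down cam shim of pad_4's corner: angle of its leaf in rad, 0 = standing up at 57 degrees to the plate, 1.0 = flat on it. Starts at 0 to 0.12. Turns with light friction (1 to 3 N at the tab) and stays where left. Flat, its cam stands 3 mm out below the plate: it fills the gap under the low corner, but jacks up a sound corner and tilts the plate.
- shim_4_tab (a point): Centre of the upper face of the red thumb tab (18x16 mm) at the end of shim_4's steel leaf. The leaf's pivot is at (62, -56, 13.4) mm in the plate's frame and the leaf points to the plate's +y: flat, this point is 41 mm from the pivot that way and 5 mm above it; standing (0), it is 18 mm that way and 37 mm above it.
- loupe: Black eye loupe, 36 mm wide, 36 mm high, standing beside the pan. Origin: centre of its underside. Leave alone.
- gauge_block: Upright ground steel gauge block, 12x30x35 mm, beside the pan. Origin: centre of its underside. Leave alone.
- torque_driver: Torque driver with an ochre handle, 26x158x26 mm, lying behind the pan. Leave alone.
- board_9: Beige stick module, 42x68x10 mm, lying on the bench at the far left. Leave alone.
- stick_unit_1: Small black and white stick unit, 33x37x16 mm, on the bench at the far left. Leave alone.

How it is judged:
By the outcome, as a careful person would: the job done as asked, in the order asked, and still so for the second after the job is handed in, with the robot touching nothing.
It also fails if it takes over 45 s, if anything falls off the work surface, if the arm or the gripper's body presses on something with over 40 N, if the wrist force passes 120 N, or if a joint passes its speed limit or range.

## Robot

A 6-joint arm with a two-finger parallel gripper is mounted at the origin on a cart in front of the work surface, level with it; the furniture and walls round the work are solid. World frame = base frame: x ahead of the robot, y to its left, z up, the work surface at z = 0. Lengths are in m, angles in rad, forces in N, time in s.
With the tool pointing down it reaches from about 0.35 to 0.725 m from the base axis. Payload 6 kg.
Tool frame: the origin (TCP) lies between the finger pads; the fingertips stand 19 mm ahead of it and the grasp point (between the pads) is the TCP; z points along the fingers, y is the direction in which the jaws open and shut (so a half turn about z gives the same grasp; the last joint's range is limited). The gripper opens to 85 mm and grips with 20 to 120 N. Pads are 22 mm wide; open, the fingers measure 114 mm over their backs; the gripper's body (76 mm by 85 mm) begins 54 mm behind the grasp point. The pads swing forward as they close: fully open they stand 13 mm farther back than shut.
Start: joints at [1.622, 0.04, 0.085, 0, -1.615, -0.334], TCP at [0.167, 0.576, 0.25] pointing down, gripper open.
Joint ranges: [-2.56, 2.56], [-1.29, 2.01], [-1.08, 1.49], [-3.29, 1.98], [-2.81, -0.18], [-2.99, 2.99]. Speed limits (rad/s): [2.57, 2.57, 3.01, 3.14, 3.14, 3.14].

## Interface

Orientations are given as a unit quaternion [x, y, z, w].
In Python, from plant import arm gives the robot as it stands.
- The arm moves only by the shell command python3 -m pendant 'ROWS' [FORCE]. ROWS is JSON, a list of rows, each a list of 3 entries, a list of its own where there are three numbers: the shift along the tool's x, y, z in cm, then the turn about the tool's z in rad, then the closure in counts, from 0 (fully open) to 255 (shut). A call has exactly 8 rows; each row is the pose to reach, as a shift and turn from the pose commanded when the call began, along the tool's axes at that moment; what a row does not reach only later rows make up. A row lasts 1/10 s, in which the tool goes at most 50 mm and 8.59 degrees, less where a joint would pass 70% of its speed; a pose out of reach is approached as far as the arm can. A call with a gripper value outside its range is refused whole. The fingers move at their own pace and stop on an object; FORCE is the grip in N (left out, the last holds). Time passes only in rows, so rows that repeat a pose let the fingers close, or fill a call up. It gives the time, the measured TCP pose, the force and the opening at its end, in the units of the state.
- arm.get_state(): the state, without advancing time (a new reading comes with each control period).
- arm.snapshot(name): name is "scene" or "top" or "wrist"; returns a dict with "img" (420x560x3 uint8, red, green, blue), "vfov" (degrees; the focal length in pixels is half the picture's height over the tangent of half this angle, whatever the lens; pixels are square), "cx", "cy" (the principal point, pixels), "D" ([k1, k2, p1, p2, k3] as OpenCV has them; the pictures are not rectified), "world_from_camera" (4x4, takes a point from camera to world coordinates). Camera axes: x right, y down, z forward; pixel columns grow to the right and rows downward; lengths in m; the calibration is good to about 2 mm. A picture is of the moment at which its call begins. There is no depth.
- arm.sign_off(): hands the job in, once; it reports no verdict.
The state is a dict: "clock": time; "q": joint angles; "joint_vel": joint speeds; "joint_torque": joint torques, N m; "position": TCP position; "tcp_rot": TCP orientation; "force": force on the tool from outside, world axes, zero at the start; "wrist_torque": the same for the moment, N m; "opening": opening from 0.0 (shut) to 1.0 (fully open).
Only numpy, scipy, OpenCV 4.12 (cv2) and the standard library are available. Lean on these libraries where they do the work, as an engineer would, in place of code of your own. Each camera call takes 0.05 s, during which the arm holds its last target. There are 200 camera calls.

## Working session

There is one attempt and no reset: what is moved stays moved. The work goes in short steps, Python scripts to look and compute and a shell command to move; the robot and the scene stay as the last step left them, time stands still between calls to the robot, and variables do not carry over. Pictures are saved under pics/ and viewed, about 8 in all and at most 12, crops included, and the job is handed in when it is done.

```bash
mkdir -p pics; ls; python3 - <<'E'
from plant import arm
import cv2,numpy as np
s=arm.get_state();print({k:np.round(v,3).tolist() for k,v in s.items()})
a=[]
for n in("top","scene"):
    d=arm.snapshot(n);cv2.imwrite(f"pics/{n}0.png",d["img"][:,:,::-1]);np.save(f"{n}0.npy",d,allow_pickle=True)
    print(n,d["vfov"],d["cx"],d["cy"],d["D"],np.round(d["world_from_camera"],4).tolist())
E
```

```text
pics
{'clock': 0.0, 'q': [1.622, 0.041, 0.084, -0.0, -1.616, -0.334], 'joint_vel': [0.002, -0.002, -0.001, 0.0, 0.001, -0.0], 'joint_torque': [0.001, -36.822, 34.741, 6.932, -0.006, 0.0], 'position': [0.167, 0.576, 0.249], 'tcp_rot': [0.99, -0.141, -0.0, 0.001], 'force': [-0.051, 0.656, 0.605], 'wrist_torque': [0.009, -0.036, 0.017], 'opening': 1.0}
top 43.77201697968579 265.05418521363896 218.5924606245185 [-0.04388798  0.          0.          0.          0.        ] [[0.0159, -0.9915, 0.1295, 0.3801], [-0.9998, -0.0168, -0.0062, 0.0127], [0.0083, -0.1293, -0.9916, 1.6658], [0.0, 0.0, 0.0, 1.0]]
scene 57.541111721169045 272.84832837432714 204.15447610148343 [-0.02985455  0.          0.          0.          0.        ] [[0.8945, -0.2311, 0.3828, 0.1462], [-0.4464, -0.4134, 0.7936, -0.8856], [-0.0252, -0.8807, -0.4729, 0.6351], [0.0, 0.0, 0.0, 1.0]]
```

View pics/top0.png

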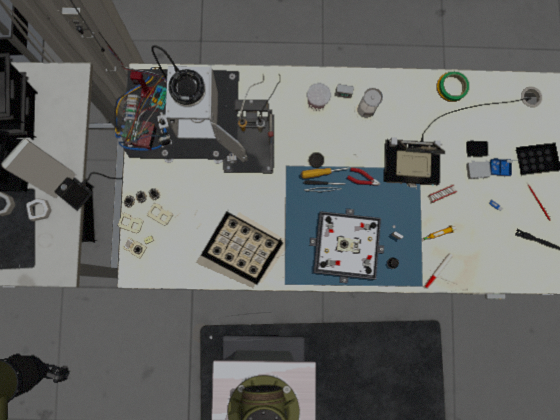

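View pics/scene0.png

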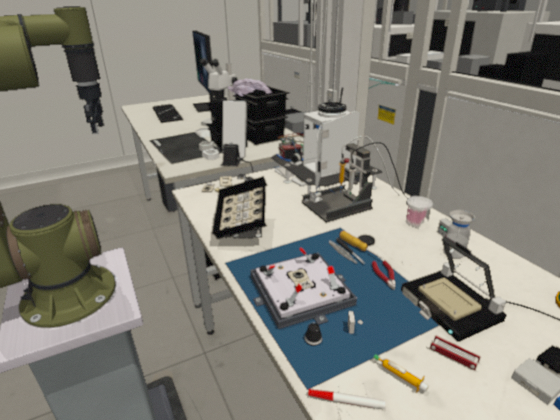

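The top view shows the pan at about (347,245) px with the white plate, black pads and red tabs. The loupe is at (393,263) and the gauge block at (397,236), both to the right of it. Next I'll get a rough centre and then look with the wrist camera.

```bash
cat > h.py <<'E'
import numpy as np,cv2
def K(d):
    f=d["img"].shape[0]/2/np.tan(np.radians(d["vfov"]/2)); return np.array([[f,0,d["cx"]],[0,f,d["cy"]],[0,0,1]])
def cast(d,uv,z):
    uv=np.asarray(uv,float).reshape(-1,1,2)
    n=cv2.undistortPoints(uv,K(d),np.array(d["D"]))[:,0]
    T=np.array(d["world_from_camera"]); r=np.c_[n,np.ones(len(n))]@T[:3,:3].T; o=T[:3,3]
    return o+r*((z-o[2])/r[:,2])[:,None]
def proj(d,P):
    T=np.linalg.inv(d["world_from_camera"]); rv,_=cv2.Rodrigues(T[:3,:3])
    return cv2.projectPoints(np.asarray(P,float).reshape(-1,1,3),rv,T[:3,3],K(d),np.array(d["D"]))[0][:,0]
E
python3 - <<'E'
from h import *
d=np.load("top0.npy",allow_pickle=True).item();im=d["img"]
m=np.zeros(im.shape[:2],np.uint8);m[205:285,308:385]=(im[205:285,308:385].min(2)>170)
m=cv2.morphologyEx(m,cv2.MORPH_OPEN,np.ones((3,3)))
n,l,s,c=cv2.connectedComponentsWithStats(m);i=1+s[1:,4].argmax()
p=np.argwhere(l==i)[:,::-1];w=cast(d,p,.034)
r=cv2.minAreaRect((w[:,:2]*1000).astype(np.float32));print(s[i],r)
from plant import arm
w=arm.snapshot("wrist");print(w["vfov"],w["cx"],w["cy"],w["D"]);from scipy.spatial.transform import Rotation as R
st=arm.get_state();Rt=R.from_quat(st["tcp_rot"]).as_matrix();print(np.round(Rt,3))
T=w["world_from_camera"];print(np.round(Rt.T@(T[:3,3]-st["position"]),4),np.round(Rt.T@T[:3,:3],3))
b=cv2.resize(im[195:295,290:425],None,fx=5.5,fy=5.5,interpolation=2);cv2.imwrite("pics/c1.png",b[:,:,::-1])
E
```

```text
[339 267   5   4  19] ((440.3017272949219, -236.6560516357422), (9.322935104370117, 12.609058380126953), 0.8545078039169312)
71.95969238062116 279.7045980417741 211.14656743333876 [-0.06305785  0.          0.          0.          0.        ]
[[ 0.96  -0.279 -0.   ]
 [-0.279 -0.96  -0.001]
 [ 0.     0.001 -1.   ]]
[ 0.0726  0.0006 -0.123 ] [[-0.    -0.958 -0.287]
 [ 1.    -0.    -0.001]
 [ 0.    -0.287  0.958]]
```

View pics/c1.png

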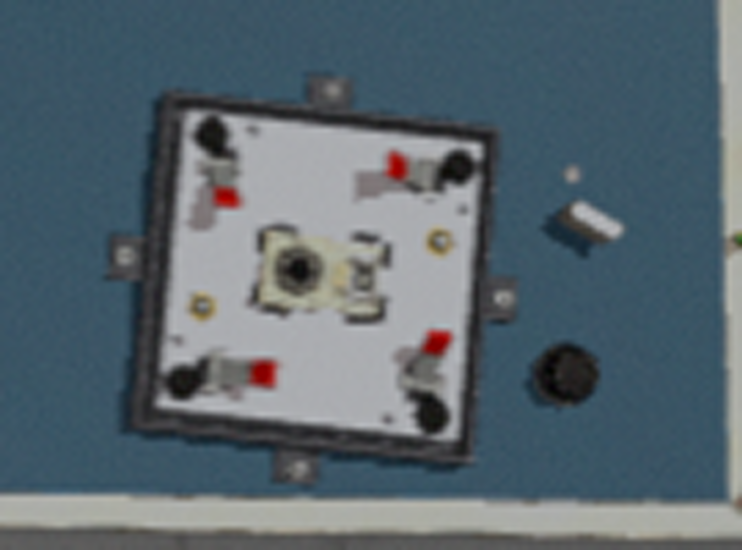

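The crop shows all four pads: pad_1 (211,134), pad_4 (457,167), pad_2 (184,382), pad_3 (432,413). The tabs are standing. I'll fit the plate pose from the pads.

```bash
cat >> h.py <<'E'
PADS=np.array([[73,70],[-70,73],[-73,-70],[70,-73]])/1000.
def fit(P,Q):
    a=P-P.mean(0);b=Q-Q.mean(0);th=np.arctan2((a[:,0]*b[:,1]-a[:,1]*b[:,0]).sum(),(a*b).sum())
    Rm=np.array([[np.cos(th),-np.sin(th)],[np.sin(th),np.cos(th)]]);t=Q.mean(0)-Rm@P.mean(0)
    return th,Rm,t,(P@Rm.T+t-Q)*1000
E
python3 - <<'E'
from h import *
from scipy.spatial.transform import Rotation as R
d=np.load("top0.npy",allow_pickle=True).item()
uv=np.array([[211,134],[184,382],[432,413],[457,167]])/5.5+[290,195]-.4
w=cast(d,uv,.043);print(np.round(w,4))
th,Rm,t,res=fit(PADS,w[:,:2]);print(th,t,np.round(res,1))
E
```

```text
[[ 0.5942 -0.1947  0.043 ]
 [ 0.4529 -0.1795  0.043 ]
 [ 0.4375 -0.3198  0.043 ]
 [ 0.5776 -0.3354  0.043 ]]
-0.08995490786699514 [ 0.51552742 -0.25734028] [[ 0.4  0.5]
 [-0.5  1.2]
 [-1.  -0.7]
 [ 1.1 -1. ]]
```

Pose: centre ≈ (0.5155, -0.257), yaw ≈ -0.09, and the residuals are about 1 mm. Moving in with the gripper shut.

```bash
python3 -m pendant '[[[32,28,-2],-0.19,255],[[32,28,-2],-0.19,255],[[32,28,-2],-0.19,255],[[32,28,-2],-0.19,255],[[32,28,-2],-0.19,255],[[32,28,-2],-0.19,255],[[32,28,-2],-0.19,255],[[32,28,-2],-0.19,255]]' 40
```

```text
clock: 0.95
position: [0.3832, 0.2377, 0.2693]
tcp_rot: [0.999, -0.046, 0.0, -0.0]
force: [1.4, 0.4, -0.1]
opening: -0.002
```

```bash
python3 -m pendant '[[[18,48,0],0,255],[[18,48,0],0,255],[[18,48,0],0,255],[[18,48,0],0,255],[[18,48,0],0,255],[[18,48,0],0,255],[[18,48,0],0,255],[[18,48,0],0,255]]'
```

```text
clock: 1.75
position: [0.4878, -0.1485, 0.2691]
tcp_rot: [0.999, -0.046, 0.0, -0.0]
force: [2.3, 1.2, 1.0]
opening: -0.001
```

```bash
python3 - <<'E'
from h import *
from plant import arm
d=arm.snapshot("wrist");np.save("w1.npy",d,allow_pickle=True)
im=d["img"];g=im.max(2)
th=-.09;t=np.array([.5155,-.2573]);Rm=np.array([[np.cos(th),-np.sin(th)],[np.sin(th),np.cos(th)]])
W=np.c_[PADS@Rm.T+t,np.full(4,.043)];uv=proj(d,W);print(uv)
b=im.copy()
for p in uv: cv2.circle(b,tuple(int(x) for x in p),3,(0,255,0),1)
cv2.imwrite("pics/w1.png",cv2.resize(b,None,fx=1.4,fy=1.4)[:,:,::-1])
E
```

```text
[[310.8789726   90.59937168]
 [305.67019101 211.5213265 ]
 [416.83528761 213.4458898 ]
 [434.00077537  95.15166446]]
```

View pics/w1.png

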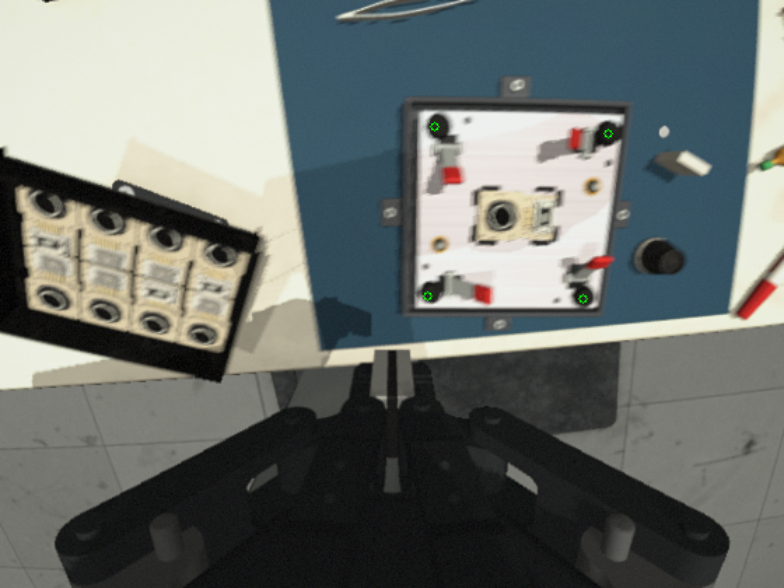

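The predicted points (green) sit on all four pads, so the pose is confirmed. The tips are narrow. First I'll hover over pad_2.

```bash
python3 -m pendant '[[[-3.25,3.3,4],0,255],[[-3.25,3.3,8],0,255],[[-3.25,3.3,12],0,255],[[-3.25,3.3,16],0,255],[[-3.25,3.3,19],0,255],[[-3.25,3.3,20],0,255],[[-3.25,3.3,20],0,255],[[-3.25,3.3,20],0,255]]'
```

```text
clock: 2.6
position: [0.4534, -0.1764, 0.071]
tcp_rot: [0.999, -0.046, 0.001, 0.0]
force: [0.8, 0.8, 0.5]
opening: 0.001
```

```bash
python3 -m pendant '[[[0,0.15,0.4],0,255],[[0,0.15,0.7],0,255],[[0,0.15,0.8],0,255],[[0,0.15,0.9],0,255],[[0,0.15,1.0],0,255],[[0,0.15,1.1],0,255],[[0,0.15,1.1],0,255],[[0,0.15,1.1],0,255]]'
```

```text
clock: 3.4
position: [0.4528, -0.1778, 0.062]
tcp_rot: [0.999, -0.046, 0.001, 0.001]
force: [-10.4, 6.9, 21.2]
opening: 0.002
```

Pad_2 is solid: 21 N with the tip stopped at pad height. Next is pad_1.

```bash
python3 -m pendant '[[[0,0,-2],0,255],[[0,0,-5.5],0,255],[[5,0.1,-5.5],0,255],[[10,0.2,-5.5],0,255],[[14.3,0.3,-5.5],0,255],[[14.3,0.3,-5.5],0,255],[[14.3,0.3,-2.5],0,255],[[14.3,0.3,-1],0,255]]'
```

```text
clock: 4.2
position: [0.5935, -0.1936, 0.0655]
tcp_rot: [0.999, -0.047, -0.002, -0.0]
force: [-0.9, 0.3, -0.9]
opening: -0.001
```

```bash
python3 -m pendant '[[[0,0,0],0,255],[[0,0,0.3],0,255],[[0,0,0.5],0,255],[[0,0,0.6],0,255],[[0,0,0.7],0,255],[[0,0,0.8],0,255],[[0,0,0.8],0,255],[[0,0,0.8],0,255]]'
```

```text
clock: 5.0
position: [0.595, -0.1939, 0.061]
tcp_rot: [0.999, -0.046, 0.001, 0.0]
force: [0.8, 2.2, 3.8]
opening: -0.002
```

```bash
python3 -m pendant '[[[0,0,0.05],0,255],[[0,0,0.1],0,255],[[0,0,0.15],0,255],[[0,0,0.2],0,255],[[0,0,0.25],0,255],[[0,0,0.25],0,255],[[0,0,0.25],0,255],[[0,0,0.25],0,255]]'
```

```text
clock: 5.8
position: [0.5953, -0.1938, 0.0593]
tcp_rot: [0.999, -0.046, 0.001, 0.0]
force: [0.5, 3.9, 8.7]
opening: 0.005
```

```bash
python3 -m pendant '[[[0,0,0.05],0,255],[[0,0,0.1],0,255],[[0,0,0.15],0,255],[[0,0,0.15],0,255],[[0,0,0.15],0,255],[[0,0,0.15],0,255],[[0,0,0.15],0,255],[[0,0,0.15],0,255]]'
```

```text
clock: 6.6
position: [0.5954, -0.1938, 0.0592]
tcp_rot: [0.999, -0.046, 0.001, 0.0]
force: [-2.6, 4.9, 16.0]
opening: 0.002
```

```bash
python3 -m pendant '[[[0,0,-2],0,255],[[0,0,-5.5],0,255],[[0,5,-5.5],0,255],[[-0.1,10,-5.5],0,255],[[-0.3,14.3,-5.5],0,255],[[-0.3,14.3,-5.5],0,255],[[-0.3,14.3,-2.5],0,255],[[-0.3,14.3,-1],0,255]]'
```

```text
clock: 7.4
position: [0.5763, -0.3356, 0.0623]
tcp_rot: [0.999, -0.047, -0.002, -0.001]
force: [-0.5, -0.1, -1.0]
opening: -0.001
```

Pad_1 seems to give and then bottom out at 0.0592. Pad_4 and pad_3 next, for comparison.

```bash
python3 -m pendant '[[[0.2,0,-0.2],0,255],[[0.2,0,-0.1],0,255],[[0.2,0,0],0,255],[[0.2,0,0.1],0,255],[[0.2,0,0.1],0,255],[[0.2,0,0.1],0,255],[[0.2,0,0.1],0,255],[[0.2,0,0.1],0,255]]'
```

```text
clock: 8.2
position: [0.5802, -0.3362, 0.0653]
tcp_rot: [0.999, -0.046, 0.0, 0.0]
force: [0.6, 0.4, 0.9]
opening: 0.001
```

```bash
python3 -m pendant '[[[-0.15,0,0.1],0,255],[[-0.15,0,0.2],0,255],[[-0.15,0,0.3],0,255],[[-0.15,0,0.4],0,255],[[-0.15,0,0.5],0,255],[[-0.15,0,0.5],0,255],[[-0.15,0,0.5],0,255],[[-0.15,0,0.5],0,255]]'
```

```text
clock: 9.0
position: [0.5786, -0.3361, 0.0622]
tcp_rot: [0.999, -0.046, 0.0, 0.0]
force: [-4.9, 4.1, 8.7]
opening: -0.002
```

```bash
python3 -m pendant '[[[0,0,-2],0,255],[[0,0,-5.5],0,255],[[-5,-0.1,-5.5],0,255],[[-10,-0.2,-5.5],0,255],[[-14.3,-0.3,-5.5],0,255],[[-14.3,-0.3,-5.5],0,255],[[-14.3,-0.3,-2.5],0,255],[[-14.3,-0.3,-1],0,255]]'
```

```text
clock: 9.8
position: [0.436, -0.3194, 0.0684]
tcp_rot: [0.999, -0.047, -0.0, -0.001]
force: [-0.4, -0.3, -0.1]
opening: 0.001
```

```bash
python3 -m pendant '[[[0,0,0.3],0,255],[[0,0,0.5],0,255],[[0,0,0.6],0,255],[[0,0,0.7],0,255],[[0,0,0.8],0,255],[[0,0,0.9],0,255],[[0,0,1.0],0,255],[[0,0,1.0],0,255]]'
```

```text
clock: 10.6
position: [0.437, -0.32, 0.0622]
tcp_rot: [0.999, -0.046, 0.001, 0.0]
force: [-2.9, 4.8, 8.3]
opening: -0.0
```

Pads 2, 3 and 4 stop at z = 0.062, but pad_1 goes 3 mm lower, so corner 1 is the one. Moving above the shim_1 tab.

```bash
python3 -m pendant '[[[0,0,-3],0,255],[[0,0,-6.5],0,255],[[0,0,-6.5],0,255],[[3.5,-4.4,-6.5],0,255],[[7,-8.8,-6.5],0,255],[[10.6,-13.2,-6.5],0,255],[[10.6,-13.2,-5.5],0,255],[[10.6,-13.2,-5],0,255]]'
```

```text
clock: 11.4
position: [0.5554, -0.1961, 0.1086]
tcp_rot: [0.999, -0.045, -0.001, -0.0]
force: [-0.2, 0.0, -0.4]
opening: 0.002
```

```bash
python3 - <<'E'
from h import *
from plant import arm
d=arm.snapshot("wrist");cv2.imwrite("pics/w2.png",cv2.resize(d["img"],None,fx=1.4,fy=1.4)[:,:,::-1])
s=arm.get_state();p=np.array(s["position"]);th=-.09;Rm=np.array([[np.cos(th),-np.sin(th)],[np.sin(th),np.cos(th)]])
print(p,Rm.T@(p[:2]-[.5155,-.2573]),s["force"])
E
```

```text
[ 0.55405067 -0.19717153  0.10775166] [0.03299038 0.06334999] [ 0.09440844 -0.3697525  -0.9668334 ]
```

View pics/w2.png

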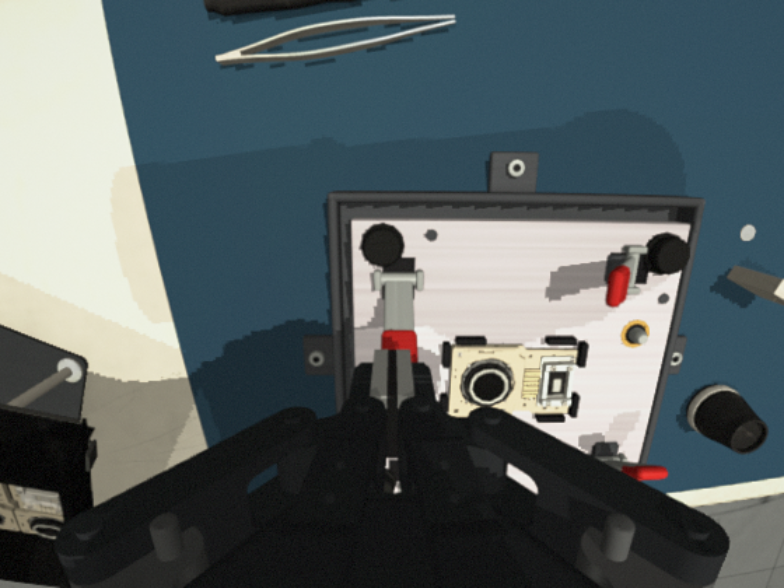

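The picture shows the tip right behind and above the shim_1 tab, red at (399,345), with clear space to the module. Pressing down along the tab's arc.

```bash
python3 -m pendant '[[[0,0,0.9],0,255],[[-0.4,0,1.5],0,255],[[-0.8,0,2.1],0,255],[[-1.2,0,2.7],0,255],[[-1.5,0,3.3],0,255],[[-1.7,0,4.0],0,255],[[-1.8,0,4.4],0,255],[[-1.8,0,4.6],0,255]]'
```

```text
clock: 12.25
position: [0.536, -0.1967, 0.0634]
tcp_rot: [0.999, -0.047, -0.0, 0.0]
force: [-1.2, -0.5, 0.9]
opening: 0.005
```

```bash
python3 -m pendant '[[[0,0,0.1],0,255],[[0,0,0.2],0,255],[[0,0,0.3],0,255],[[0,0,0.4],0,255],[[0,0,0.4],0,255],[[0,0,0.4],0,255],[[0,0,0.4],0,255],[[0,0,0.4],0,255]]'
```

```text
clock: 13.05
position: [0.5365, -0.1965, 0.0601]
tcp_rot: [0.999, -0.046, 0.0, 0.0]
force: [0.7, -0.1, -0.4]
opening: -0.004
```

```bash
python3 -m pendant '[[[0,0,0.05],0,255],[[0,0,0.1],0,255],[[0,0,0.15],0,255],[[0,0,0.2],0,255],[[0,0,0.25],0,255],[[0,0,0.3],0,255],[[0,0,0.3],0,255],[[0,0,0.3],0,255]]'
```

```text
clock: 13.85
position: [0.5365, -0.1967, 0.0591]
tcp_rot: [0.999, -0.046, 0.0, 0.0]
force: [-6.1, 3.4, 10.4]
opening: -0.001
```

```bash
python3 -m pendant '[[[0,0,-2],0,255],[[0,0,-5],0,255],[[0,0,-8],0,255],[[0,0,-8],0,255],[[3,-0.3,-8],0,255],[[5.8,-0.7,-8],0,255],[[5.8,-0.7,-8],0,255],[[5.8,-0.7,-8],0,255]]'; python3 - <<'E'
from h import *
from plant import arm
d=arm.snapshot("wrist");cv2.imwrite("pics/w3.png",cv2.resize(d["img"],None,fx=1.4,fy=1.4)[:,:,::-1])
d=arm.snapshot("scene");cv2.imwrite("pics/s3.png",cv2.resize(d["img"][230:350,230:380],None,fx=5,fy=5,interpolation=2)[:,:,::-1])
E
```

```text
clock: 14.65
position: [0.5948, -0.1948, 0.1359]
tcp_rot: [0.999, -0.046, -0.001, -0.0]
force: [-0.7, 0.2, -0.8]
opening: -0.002
```

View pics/s3.png

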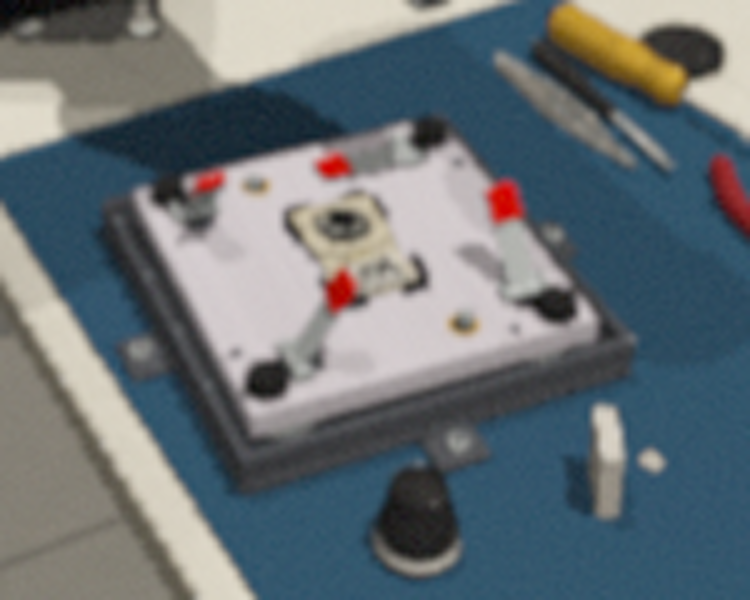

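The shim_1 leaf lies flat with its tab at (333,165). The other three tabs stand and the loose items are undisturbed. Now I'll re-press pad_1.

```bash
python3 -m pendant '[[[0,0,3],0,255],[[0,0,5],0,255],[[0,0,6.3],0,255],[[0,0,6.6],0,255],[[0,0,6.6],0,255],[[0,0,6.7],0,255],[[0,0,6.8],0,255],[[0,0,6.8],0,255]]'
```

```text
clock: 15.55
position: [0.5951, -0.195, 0.0698]
tcp_rot: [0.999, -0.046, 0.001, 0.0]
force: [1.3, 0.5, -0.1]
opening: 0.002
```

```bash
python3 -m pendant '[[[0,0,0.1],0,255],[[0,0,0.2],0,255],[[0,0,0.3],0,255],[[0,0,0.4],0,255],[[0,0,0.5],0,255],[[0,0,0.6],0,255],[[0,0,0.7],0,255],[[0,0,0.7],0,255]]'
```

```text
clock: 16.35
position: [0.5949, -0.195, 0.0623]
tcp_rot: [0.999, -0.046, 0.0, 0.0]
force: [-0.7, -0.3, 0.3]
opening: -0.004
```

```bash
python3 -m pendant '[[[0,0,0.05],0,255],[[0,0,0.1],0,255],[[0,0,0.15],0,255],[[0,0,0.2],0,255],[[0,0,0.25],0,255],[[0,0,0.25],0,255],[[0,0,0.25],0,255],[[0,0,0.25],0,255]]'
```

```text
clock: 17.15
position: [0.595, -0.195, 0.0616]
tcp_rot: [0.999, -0.046, 0.001, 0.0]
force: [-4.8, 2.5, 10.0]
opening: 0.002
```

Pad_1 is now firm: 10 N at z = 0.0616, against 0.0593 at 8.7 N before. Retreating for a last look.

```bash
python3 -m pendant '[[[0,0,-3],0,255],[[0,0,-7],0,255],[[0,0,-11],0,255],[[0,0,-14],0,255],[[-3,0,-16],0,255],[[-6,2,-16],0,255],[[-6,2,-16],0,255],[[-6,2,-16],0,255]]'; python3 - <<'E'
from h import *
from plant import arm
d=arm.snapshot("wrist");cv2.imwrite("pics/w4.png",cv2.resize(d["img"],None,fx=1.4,fy=1.4)[:,:,::-1])
th=-.09;t=np.array([.5155,-.2573]);Rm=np.array([[np.cos(th),-np.sin(th)],[np.sin(th),np.cos(th)]])
im=d["img"].astype(int);m=((im[:,:,0]>130)&(im[:,:,1]<60)&(im[:,:,2]<60)).astype(np.uint8)
n,l,s,c=cv2.connectedComponentsWithStats(m)
for i in range(1,n):
    if s[i,4]>40: print(c[i].round(),s[i,4],np.round(Rm.T@(cast(d,c[i],.0404)[0,:2]-t)*1000,1))
E
```

```text
clock: 17.95
position: [0.533, -0.2095, 0.2198]
tcp_rot: [0.999, -0.047, 0.001, -0.0]
force: [0.8, 0.4, -0.1]
opening: -0.005
[364.   1.] 99 [199.  -30.5]
[367. 151.] 149 [ 59.6 -41.6]
[268. 190.] 172 [18.5 61.7]
[389. 247.] 73 [-48.  -75.5]
[522. 261.] 267 [ -69.5 -245. ]
```

View pics/w4.png

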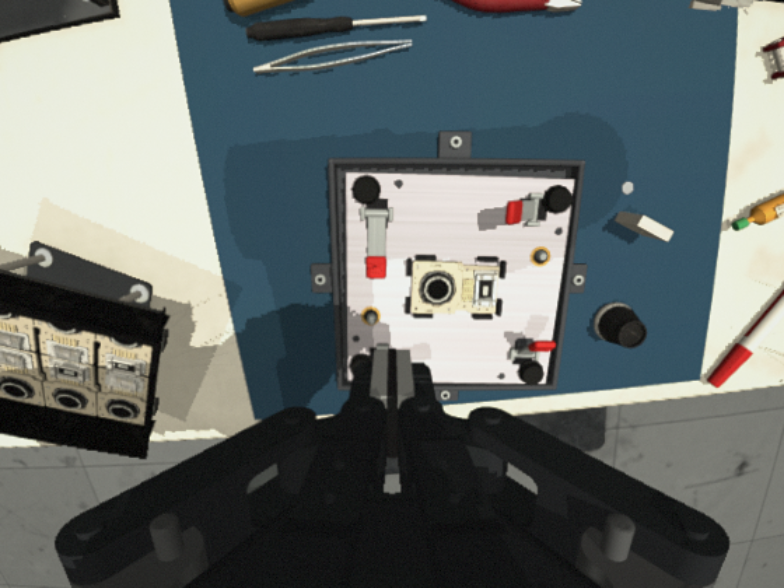

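The tab reads 18 mm against 15 mm for flat. I'll check that bias against pads measured in the same image.

```bash
python3 - <<'E'
from h import *
from plant import arm
d=arm.snapshot("wrist");im=d["img"]
th=-.09;t=np.array([.5155,-.2573]);Rm=np.array([[np.cos(th),-np.sin(th)],[np.sin(th),np.cos(th)]])
pl=lambda uv,z:np.round((cast(d,uv,z)[:,:2]-t)@Rm*1000,1)
print("pads1,4,3 tops",pl(np.array([[366,189],[557.5,199],[531,373]])/1.4,.043).tolist())
a=im.astype(int);m=(a[:,:,0]>90)&(a[:,:,1]<70)&(a[:,:,2]<70);m[:, :255]=0;m[:,285:]=0;m[:175]=0;m[205:]=0
ys,xs=np.nonzero(m);print(xs.min(),xs.max(),ys.min(),ys.max(),xs.mean(),ys.mean())
print(pl([[xs.mean(),ys.min()-.5],[xs.mean(),ys.max()+.5],[xs.mean(),ys.mean()]],.0404).tolist())
for ang in(0,.1,.2,.3):
    c,s=np.cos(ang),np.sin(ang);o=[]
    for L in(33,41,49):
        P=np.array([56-L*c+5*s,62]);o.append(proj(d,[*(Rm@(P/1000)+t),.0354+(L*s+5*c)/1000])[0].round(1).tolist())
    print(ang,o)
print(im[178:204,268].tolist())
E
```

```text
pads1,4,3 tops [[76.2, 67.4], [69.4, -72.1], [-71.1, -65.9]]
262 275 184 198 268.3453608247423 190.53092783505156
[[26.0, 61.2], [9.6, 61.5], [18.4, 61.3]]
0 [[267.7, 186.3], [267.8, 193.6], [267.9, 200.8]]
0.1 [[267.5, 186.3], [267.6, 193.8], [267.7, 201.3]]
0.2 [[267.4, 186.0], [267.4, 193.7], [267.5, 201.3]]
0.3 [[267.2, 185.4], [267.3, 193.1], [267.3, 200.9]]
[[187, 189, 177], [186, 188, 176], [187, 191, 178], [187, 191, 177], [178, 165, 152], [173, 73, 67], [203, 42, 38], [221, 52, 46], [222, 54, 49], [220, 55, 49], [217, 53, 49], [203, 47, 44], [195, 45, 39], [230, 61, 53], [234, 61, 53], [227, 58, 52], [214, 53, 47], [223, 55, 46], [234, 58, 53], [231, 52, 47], [210, 73, 68], [211, 177, 172], [238, 243, 240], [240, 242, 239], [238, 240, 236], [238, 239, 235]]
```

The pads in this frame show the same +3 mm bias, so the tab sits at about 15 mm, which is flat. It also stopped hard at flat height under 10 N. Handing in.

```bash
python3 -c "
from plant import arm
print(arm.get_state()['clock'],arm.sign_off())"
```

```text
the job is handed in; nothing more can be done
18.05 None
```

I found the rocking corner at pad_1, pressed shim_1 flat, and checked that the corner is now firm. The job was handed in at 18 s.

| Pad | Tool height under load (mm) | Force (N) | Result |
|---|---|---|---|
| pad_2 | 62.0 | 21 | solid |
| pad_4 | 62.2 | 8.7 | solid |
| pad_3 | 62.2 | 8.3 | solid |
| pad_1, before | 59.2 | 16 | gives about 3 mm |
| pad_1, after | 61.6 | 10 | firm |

- **Shim:** shim_1's tab stopped hard at flat height with about 10 N on it. The pictures show it lying flat. The other three tabs were still standing in the scene view; the last wrist view showed only two of them, with the shim_2 tab hidden behind the gripper. The loose items beside the pan had not visibly moved.
- **Readings that disagreed:**
  - In the last picture shim_1's tab measured 18 mm in plate x, against 15 mm for flat. Two of the three pads checked in that frame were off by 2 to 3 mm the same way, and one was not. That view barely shows the leaf angle, so I relied on the press stop and the pad check.
  - pad_1 under load is still about 0.6 mm lower than the other three. I took that as slack left in the gap.
- **Press force:** the first press on pad_2 reached 21 N, harder than intended, so I pressed the others more gently.

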